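# Gauge the rounded edges of two pill dies with radius leaves

### The arm

A 6-joint arm with a two-finger parallel gripper is mounted at the origin on the work surface; the furniture and walls round the work are solid. World frame = base frame: x ahead of the robot, y to its left, z up, the work surface at z = 0. Lengths are in m, angles in rad, forces in N, time in s.
With the tool pointing down it reaches from about 0.3 to 0.75 m from the base axis. Payload 8.5 kg.
Tool frame: the origin (TCP) lies midway between the tips of the shut fingers; the grasp point (between the pads) lies 19 mm behind it (env.grasp_offset is the distance from the TCP to the grasp point, in m); z points along the fingers, y is the line along which they close (so a half turn about z gives the same grasp; the last joint's range is limited). The gripper opens to 85 mm and grips with 20 to 120 N. Pads are 22 mm wide; open, the fingers measure 114 mm over their backs; the gripper's body (76 mm by 85 mm) begins 54 mm behind the grasp point. The pads swing forward as they close: fully open they stand 13 mm farther back than shut.
Start: joints at [0.908, 0.381, 1.297, -0, 1.464, -0.215], TCP at [0.238, 0.496, 0.231] pointing down, gripper open.
Joint ranges: [-3.11, 3.11], [-0.89, 2.33], [0.22, 2.48], [-1.42, 4.56], [0.17, 2.85], [-2.88, 2.88]. Speed limits (rad/s): [2.39, 2.39, 3.14, 3.14, 3.14, 3.14].

### API

Orientations are given as a unit quaternion [w, x, y, z].
In Python, from workcell import env gives the robot as it stands. The module is installed in compiled form; this text tells all that it offers.
- The arm moves only by the tool jog_arm, never from a script. Its argument "series" is a list of rows, each an object of numbers: "dx", "dy", "dz": the shift along the tool's x, y, z in m; "ax", "ay", "az": the turn, a rotation vector about the tool's x, y, z in rad; "gripper": the opening, from 0 (shut) to 1 (fully open). A call has 1 to 8 rows; each row shifts and turns the commanded pose from where the row before left it, along the tool's axes as they then stand; what a row does not reach is not made up. A row lasts 1/8 s, in which the tool goes at most 62.5 mm and 10.7 degrees, less where a joint would pass 70% of its speed; a pose out of reach is approached as far as the arm can. A call is refused whole if a number of a shift passes 0.0625 or a number of a turn 0.188, either way. A call with a gripper value outside its range is refused whole. The fingers move at their own pace and stop on an object; the grip force is fixed at half the most. Time passes only in rows, so rows that do not move let the fingers close. It gives the time, the measured TCP pose, the force, the opening and the grip force at its end, in the units of the state.
- env.read_state(): the state, without advancing time (a new reading comes with each control period).
- env.snapshot(name): name is "side" or "top" or "wrist"; returns (picture, depth): 384x512x3 uint8, blue, green, red; 384x512 float32, m along the optical axis (not along the pixel's ray), 0 where there is no reading.
- env.camera_params(name): a dict with "mtx" (3x3 intrinsics, pixels), "rvec" (rotation vector, rad) and "tvec" (3), from world to camera coordinates, as OpenCV has them. Camera axes: x right, y down, z forward; pixel columns grow to the right and rows downward; lengths in m; the calibration is good to about 2 mm. A picture is of the moment at which its call begins: read the wrist's pose just before it. camera_params takes no time and is no camera call; for the wrist camera it gives the pose at the moment of the call.
- env.finish_job(): hands the job in; it is judged then, once.
The state is a dict: "time_s": time; "qpos": joint angles; "dq": joint speeds; "tau": joint torques, N m; "position": TCP position; "tcp_rot": TCP orientation; "ft_force": force on the tool from outside, world axes, zero at the start; "ft_torque": the same for the moment, N m; "width": opening from 0.0 (shut) to 1.0 (fully open); "grasp_force": force on a finger pad.
Only numpy, scipy, OpenCV 4.12 (cv2) and the standard library are available. Lean on these libraries where they do the work, as an engineer would, in place of code of your own. Each camera call takes 0.05 s, during which the arm holds its last target. There are 200 camera calls.

### The job

Two dies of the pill press are bolted to the worktop: one ends in a rounded nose, the other has a rounded hollow in its face. Of the two concave leaves find the one whose curve fits the nose, and of the two convex leaves the one that fits the hollow, and slide each squarely up to its die until it sits snugly against the curved edge, with no gap and no rocking; leave both seated there. Keep the leaves flat on the worktop (slide them, do not lift them) and leave the other things where they stand.

Things in the scene. Friction and masses are not known exactly. Their poses are not given: they have to be found in the camera images.
- leaf_concave_24_pocket (a point): Steel gauge leaf lying flat, 70 mm wide, 14 mm thick, front cut to a concave arc (110 deg) of radius 24 mm. Point: centre of the U-shaped finger pocket at its back, 11 mm above the underside; x to its curved front, z up. Curve centre 55 mm ahead along x, foot of the arc 31, lips 41. The pair swap places between starts.
- leaf_concave_24_curve (a point): Same leaf: centre of its concave arc (radius 24 mm); same axes. All leaves have the same pocket: 52 mm wide between 9 mm side walls, 30 mm long, open at back and top down to the worktop, walls 22 mm high, 6 mm cross wall 15 mm ahead of its centre. About 0.15 kg; slides at 1 to 2 N, pushed and steered by fingers let down into the pocket.
- leaf_concave_32_pocket (a point): Steel gauge leaf lying flat, 70 mm wide, 14 mm thick, front cut to a concave arc (110 deg) of radius 32 mm. Point: centre of the U-shaped finger pocket at its back, 11 mm above the underside; x to its curved front, z up. Curve centre 63 mm ahead along x, foot of the arc 31, lips 45.
- leaf_convex_30_pocket (a point): Steel gauge leaf lying flat, 70 mm wide, 14 mm thick, front a convex half-round of radius 30 mm. Point: centre of the U-shaped finger pocket at its back, 11 mm above the underside; x to its curved front, z up. Curve centre 37 mm ahead along x, tip 67. The pair swap places between starts.
- leaf_convex_30_curve (a point): Same leaf: centre of its convex half-round (radius 30 mm), 11 mm above its underside; same axes.
- leaf_convex_22_pocket (a point): Steel gauge leaf lying flat, 70 mm wide, 14 mm thick, front a convex half-round of radius 22 mm. Point: centre of the U-shaped finger pocket at its back, 11 mm above the underside; x to its curved front, z up. Curve centre 45 mm ahead along x, tip 67.
- nose_curve (a point): Nose die, left: fixed polished aluminium block 90 mm wide, 50 deep, 30 high; a 48 mm wide tongue stands 54 mm out of its face and ends in a half-round nose of radius 24 mm. Point: centre of the nose's curve, 24 mm inside its tip; x points into the block (the way a leaf is pushed on), z up. Seated, the leaf's curve centre lies on this point and its x along this x.
- hollow_curve (a point): Hollow die, right: fixed polished aluminium block 110 mm wide, 50 deep, 30 high, with a rounded hollow of radius 30 mm in its face, 49 mm wide, 13 deep. Point: centre of the hollow's curve, 17 mm in front of the face; x points into the block (the way a leaf is pushed in), z up. Seated, the leaf's curve centre lies on this point and its x along this x.
- weight_big_mid (a point): bystander: brass balance weight, 25 mm across, 34 mm high, between the two dies; the point is on its axis 20 mm above its foot.
- weight_small_mid (a point): bystander: small brass balance weight, 16 mm across, 22 mm high; the point is on its axis 20 mm above its foot.
- press_stone_mid (a point): bystander: smooth pale paper weight, 36 x 54 mm, 18 mm high; the point is over its middle 20 mm above the worktop.
Things that resemble listed ones, but are neither listed nor needed, are in the scene too. Leave any black or yellow look-alike of the part that bears leaf_convex_30_pocket alone.

How it is judged:
By the outcome, as a careful person would: the job done as asked, in the order asked, and still so for the second after the job is handed in, with the robot touching nothing.
It also fails if it takes over 51 s, if anything falls off the work surface, if the arm or the gripper's body presses on something with over 40 N, if the wrist force passes 120 N, or if a joint passes its speed limit or range.

## Working session

There is one attempt and no reset: what is moved stays moved. The work goes in short steps, Python scripts to look and compute and a tool call to move; the robot and the scene stay as the last step left them, time stands still between calls to the robot, and variables do not carry over. Pictures are saved under pics/ and viewed, at most 10 in all, crops included, and the job is handed in when it is done.

Besides the shell and the picture viewer there is one more tool, called by a JSON object that holds its "api" and its "payload", one argument or row to a line. jog_arm: Moves the arm, as the interface text tells. Its arguments: {"type":"object","properties":{"series":{"type":"array"}},"required":["series"]}

```bash
mkdir -p pics
cat > h.py <<'E'
import numpy as np,cv2
from workcell import env
def snap(n):
    p=env.camera_params(n); im,d=env.snapshot(n); np.savez(f'{n}.npz',im=im,d=d,K=p['mtx'],r=np.array(p['rvec'],float),t=np.array(p['tvec'],float)); return im
def load(n):
    z=np.load(f'{n}.npz'); return z['im'],z['d'],z['K'],cv2.Rodrigues(z['r'])[0],z['t'].reshape(3)
def onz(n,uv,h):
    im,d,K,R,t=load(n); uv=np.atleast_2d(np.array(uv,float))
    ray=(np.c_[uv,np.ones(len(uv))]@np.linalg.inv(K).T)@R; c=-R.T@t
    return c+ray*((h-c[2])/ray[:,2])[:,None]
def ortho(n,x0,x1,y0,y1,h,s=1000):
    # top-down rectified: image u = (y1-y)*s, v=(x1-x)*s
    im,d,K,R,t=load(n)
    W=int((y1-y0)*s);H=int((x1-x0)*s)
    u,v=np.meshgrid(np.arange(W),np.arange(H)); P=np.stack([x1-v/s,y1-u/s,np.full(u.shape,h)],-1)
    q=(P@R.T+t)@K.T; q=q/q[...,2:]
    return cv2.remap(im,q[...,0].astype(np.float32),q[...,1].astype(np.float32),cv2.INTER_CUBIC)
E
python3 - <<'E'
from h import *
print(env.read_state()); 
for n in('top','side'):
    im=snap(n); cv2.imwrite(f'pics/{n}0.png',cv2.resize(im,(800,600),interpolation=cv2.INTER_CUBIC))
    _,_,K,R,t=load(n); print(n,K[0],K[1],R,-R.T@t)
E
```

```text
{'time_s': 0.0, 'qpos': array([ 9.07710026e-01,  3.81177695e-01,  1.29825288e+00, -1.05785150e-05,
        1.46359917e+00, -2.15306953e-01]), 'dq': array([ 0.00069383, -0.00045359, -0.00032027,  0.00083342,  0.00058459,
       -0.00075195]), 'tau': array([-1.11897145e-04, -4.48476827e+01, -2.31272507e+01, -2.65496974e-04,
        4.89872604e-03,  2.89065071e-06]), 'position': array([0.23795436, 0.49553601, 0.23072427]), 'tcp_rot': array([-3.00775360e-04,  2.22023273e-01,  9.75041102e-01, -6.52587463e-04]), 'ft_force': array([-0.21607154,  0.67375101,  0.06563815]), 'ft_torque': array([ 0.05768428, -0.02202068, -0.03422489]), 'grasp_force': 0.0, 'width': 0.9993702321006727}
top [384.86993725   0.         251.26421618] [  0.         384.86993725 194.51015249] [[-0.0063522  -0.9999511   0.00757994]
 [-0.9887983   0.00515061 -0.14916903]
 [ 0.14912269 -0.00844259 -0.98878266]] [0.23330966 0.03443075 1.12366292]
side [376.48159672   0.         254.91613878] [  0.         376.48159672 194.28771895] [[ 0.88192406 -0.47131202 -0.00865661]
 [-0.25705567 -0.46544983 -0.84692316]
 [ 0.39513585  0.74914714 -0.53164483]] [-0.07032308 -0.84456382  0.67002161]
```

View pics/top0.png

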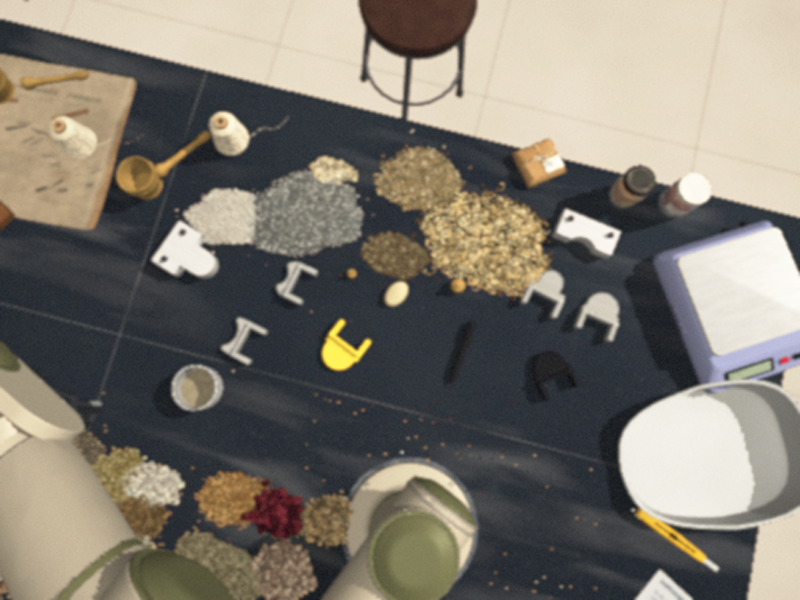

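The top view shows the nose die at (185,250), two concave leaves at (296,283) and (243,340), the hollow die at (587,232), and convex leaves at (545,293) and (600,315). The yellow and black pieces are look-alikes.

Run:
```python
from h import *
s=512/800
for nm,p in dict(nose=(185,250),cA=(296,283),cB=(243,340),hol=(587,232),vA=(545,293),vB=(600,315)).items(): print(nm,onz('top',[p[0]*s,p[1]*s],0.014).round(3))
l=onz('top',[[150*s,210*s],[330*s,370*s]],.014); r=onz('top',[[515*s,200*s],[650*s,350*s]],.014); print(l,r)
A=ortho('top',l[1,0],l[0,0]+.02,l[1,1],l[0,1],.014,1800);B=ortho('top',r[1,0],r[0,0],r[1,1],r[0,1],.014,1800)
h=max(A.shape[0],B.shape[0]);C=np.zeros((h,A.shape[1]+B.shape[1]+4,3),np.uint8);C[:A.shape[0],:A.shape[1]]=A;C[:B.shape[0],A.shape[1]+4:]=B
f=min(800/C.shape[1],600/C.shape[0],1);print(A.shape,B.shape,f)
cv2.imwrite('pics/or0.png',cv2.resize(C,None,fx=f,fy=f))
w=env.camera_params('wrist');R=cv2.Rodrigues(np.array(w['rvec']))[0];t=np.array(w['tvec']).reshape(3)
print(w['mtx'],R,-R.T@t)
```

```text
nose [[0.506 0.416 0.014]]
cA [[0.441 0.206 0.014]]
cB [[0.335 0.302 0.014]]
hol [[ 0.537 -0.346  0.014]]
vA [[ 0.42  -0.261  0.014]]
vB [[ 0.378 -0.362  0.014]]
[[0.58403103 0.48601344 0.014     ]
 [0.27868389 0.14056562 0.014     ]] [[ 0.60114153 -0.21124105  0.014     ]
 [ 0.31193372 -0.45091684  0.014     ]]
(585, 621, 3) (520, 431, 3) 0.7575757575757576
[[339.78551331   0.         257.47881697]
 [  0.         339.78551331 194.09548798]
 [  0.           0.           1.        ]] [[ 4.31778637e-01  9.01979237e-01 -8.15728351e-04]
 [ 8.52348179e-01 -4.07723992e-01  3.27511416e-01]
 [ 2.95075905e-01 -1.42107717e-01 -9.44846870e-01]] [0.16120258 0.53328292 0.37358491]
```

View pics/or0.png

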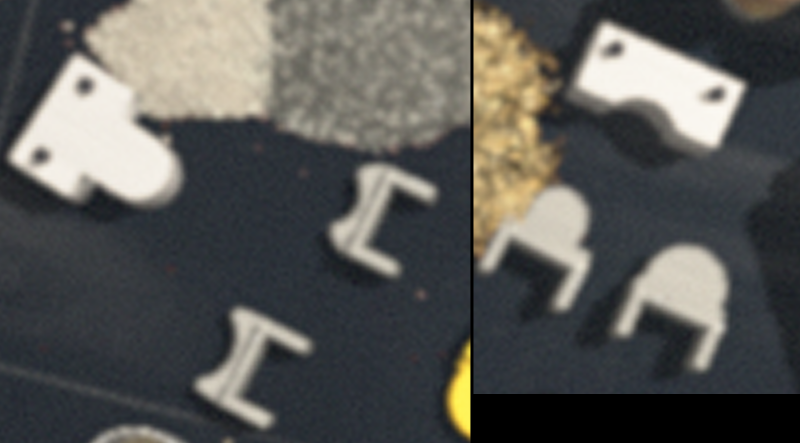

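The rectified view puts the nose tip at (180,185), pointing down-right. The concave leaves are at (385,220) and (255,370), and convex 30 is probably the right-hand, broader one at (675,300). I need a closer look at the concave pair.

{"api": "jog_arm", "payload": {
  "series": [
    {"dx": -0.04,"dy": -0.017,"dz": 0.008},
    {"dx": -0.04,"dy": -0.017,"dz": 0.008},
    {"dx": -0.04,"dy": -0.017,"dz": 0.008},
    {"dx": -0.04,"dy": -0.017,"dz": 0.008},
    {"dx": -0.04,"dy": -0.017,"dz": 0.008},
    {"dx": -0.04,"dy": -0.017,"dz": 0.008},
    {},
    {}
  ]
}}

```text
invalid input at $.series[0]: expected keys dx, dy, dz, ax, ay, az, gripper
```

Run:
```python
from h import *
s=env.read_state();print(s['time_s'],s['position'],s['tcp_rot'])
im=snap('wrist');cv2.imwrite('pics/w1.png',cv2.resize(im,(800,600),interpolation=cv2.INTER_CUBIC))
```

```text
0.1 [0.23799474 0.4955538  0.23076247] [-2.77982364e-04  2.22042228e-01  9.75036821e-01 -6.07376309e-04]
```

View pics/w1.png

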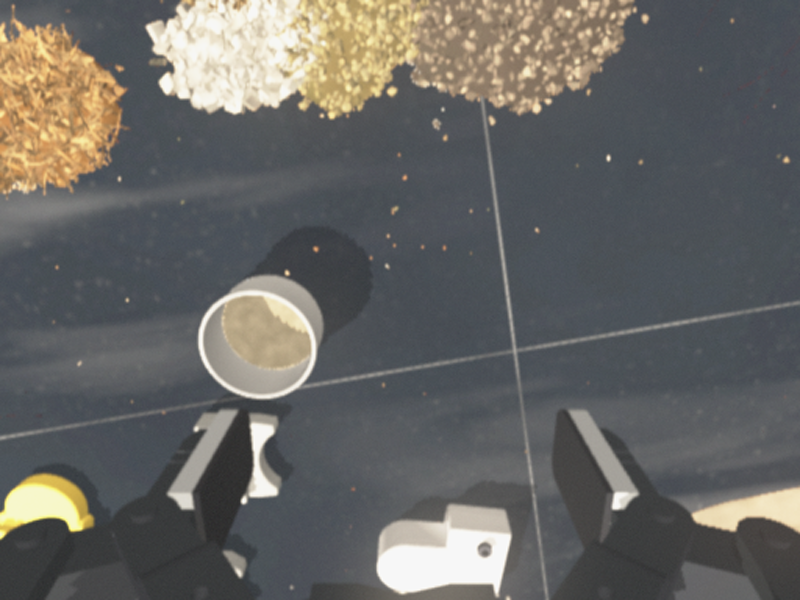

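The wrist view shows the fingers at the bottom, about (200–640, 400–600), with the leaves hidden behind them. I'll bring the arm behind the leaves with the tool turned along their axis.

{"api": "jog_arm", "payload": {
  "series": [
    {"dx": -0.0325,"dy": -0.0325,"dz": 0.004,"ax": 0,"ay": 0,"az": 0,"gripper": 0.2},
    {"dx": -0.0325,"dy": -0.0325,"dz": 0.004,"ax": 0,"ay": 0,"az": 0,"gripper": 0.2},
    {"dx": -0.0325,"dy": -0.0325,"dz": 0.004,"ax": 0,"ay": 0,"az": 0,"gripper": 0.2},
    {"dx": -0.0325,"dy": -0.0325,"dz": 0.004,"ax": 0,"ay": 0,"az": 0,"gripper": 0.2},
    {"dx": -0.0325,"dy": -0.0325,"dz": 0.004,"ax": 0,"ay": 0,"az": 0,"gripper": 0.2},
    {"dx": -0.0325,"dy": -0.0325,"dz": 0.004,"ax": 0,"ay": 0,"az": 0,"gripper": 0.2},
    {"dx": -0.0325,"dy": -0.0325,"dz": 0.004,"ax": 0,"ay": 0,"az": 0,"gripper": 0.2},
    {"dx": -0.0325,"dy": -0.0325,"dz": 0.004,"ax": 0,"ay": 0,"az": 0,"gripper": 0.2}
  ]
}}

```text
time_s: 1.15
position: [0.3601, 0.1474, 0.1992]
tcp_rot: [0.0, 0.222, 0.975, 0.0]
ft_force: [0.4, 0.4, -0.8]
width: 0.198
grasp_force: 0.0
```

{"api": "jog_arm", "payload": {
  "series": [
    {"dx": 0,"dy": 0,"dz": 0,"ax": 0,"ay": 0,"az": 0.18,"gripper": 0.2},
    {"dx": 0,"dy": 0,"dz": 0,"ax": 0,"ay": 0,"az": 0.18,"gripper": 0.2},
    {"dx": 0,"dy": 0,"dz": 0,"ax": 0,"ay": 0,"az": 0.18,"gripper": 0.2},
    {"dx": 0,"dy": 0,"dz": 0,"ax": 0,"ay": 0,"az": 0.18,"gripper": 0.2},
    {"dx": 0,"dy": 0,"dz": 0,"ax": 0,"ay": 0,"az": 0.18,"gripper": 0.2},
    {"dx": 0,"dy": 0,"dz": 0,"ax": 0,"ay": 0,"az": 0.18,"gripper": 0.2},
    {"dx": 0,"dy": 0,"dz": 0,"ax": 0,"ay": 0,"az": 0.18,"gripper": 0.2},
    {"dx": 0,"dy": 0,"dz": 0,"ax": 0,"ay": 0,"az": 0.18,"gripper": 0.2}
  ]
}}

```text
time_s: 2.15
position: [0.3598, 0.1488, 0.1992]
tcp_rot: [-0.0, 0.812, 0.584, -0.0]
ft_force: [-0.1, 0.0, -0.0]
width: 0.199
grasp_force: 0.0
```

Run:
```python
from h import *
s=env.read_state();print(s['time_s'],s['position'],s['tcp_rot'],s['qpos'],s['width'])
im=snap('wrist');cv2.imwrite('pics/w2.png',cv2.resize(im,(800,600),interpolation=cv2.INTER_CUBIC))
```

```text
2.15 [0.35979069 0.14881311 0.19921841] [-8.42687975e-05  8.11589326e-01  5.84228327e-01 -1.43685973e-04] [ 8.56227113e-02  1.29266542e-01  1.75449153e+00 -2.76170612e-06
  1.25816772e+00  4.08562039e-01] 0.19860987238782493
```

View pics/w2.png

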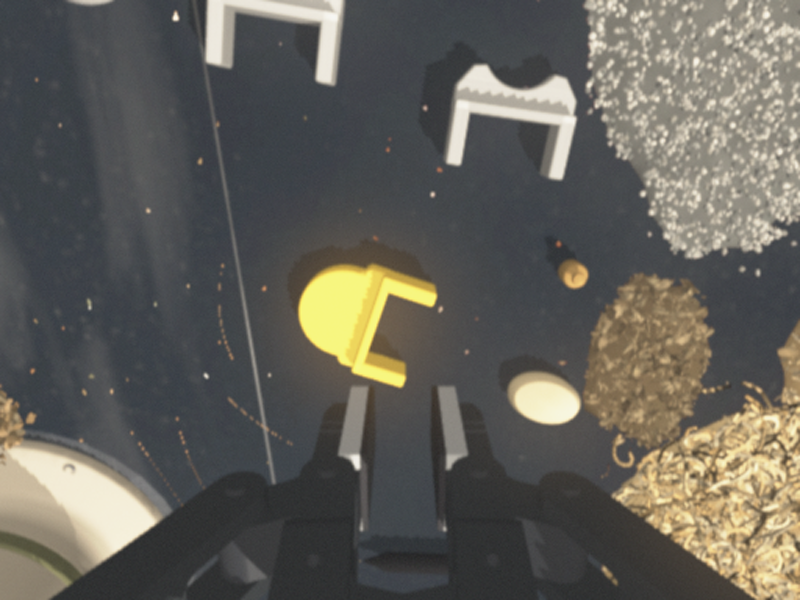

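The wrist view now shows leaf A at (515,115) and leaf B at the top edge (270,30). The yellow look-alike is at (360,315), the stone at (545,397) and the small weight at (573,272). I'll move forward for both leaves and the nose.

{"api": "jog_arm", "payload": {
  "series": [
    {"dx": 0.04,"dy": 0,"dz": 0,"ax": 0,"ay": 0,"az": 0,"gripper": 0.2},
    {"dx": 0.04,"dy": 0,"dz": 0,"ax": 0,"ay": 0,"az": 0,"gripper": 0.2},
    {"dx": 0,"dy": 0,"dz": 0,"ax": 0,"ay": 0,"az": 0,"gripper": 0.2}
  ]
}}

```text
time_s: 2.58
position: [0.3851, 0.2263, 0.199]
tcp_rot: [-0.0, 0.808, 0.589, -0.0]
ft_force: [-0.9, 0.4, -0.3]
width: 0.202
grasp_force: 0.0
```

```bash
sed -i "s/def snap(n):/def snap(n,o=None):\n    o=o or n/; s/savez(f'{n}.npz'/savez(f'{o}.npz'/" h.py
python3 - <<'E'
from h import *
s=env.read_state();print(s['time_s'],s['position'],s['tcp_rot'],s['dq'].round(3))
im=snap('wrist','wa')
E
```

```text
2.575 [0.3851105  0.22634904 0.19896157] [-1.50954410e-04  8.08321222e-01  5.88741681e-01 -1.09015780e-04] [-0.044 -0.031  0.048 -0.012  0.004 -0.027]
```

{"api": "jog_arm", "payload": {
  "series": [
    {"dx": 0.045,"dy": 0.02,"dz": 0,"ax": 0,"ay": 0,"az": 0,"gripper": 0.2},
    {"dx": 0.045,"dy": 0.02,"dz": 0,"ax": 0,"ay": 0,"az": 0,"gripper": 0.2},
    {"dx": 0.045,"dy": 0.02,"dz": 0,"ax": 0,"ay": 0,"az": 0,"gripper": 0.2},
    {"dx": 0,"dy": 0,"dz": 0,"ax": 0,"ay": 0,"az": 0,"gripper": 0.2}
  ]
}}

```text
time_s: 3.12
position: [0.4851, 0.3348, 0.1982]
tcp_rot: [-0.0, 0.809, 0.587, -0.0]
ft_force: [-0.8, 0.1, -0.2]
width: 0.202
grasp_force: 0.0
```

Run:
```python
from h import *
s=env.read_state();print(s['time_s'],s['position'],s['tcp_rot'],s['dq'].round(3))
im=snap('wrist','wb')
# rectified views rotated: u along tool y, v along -tool x ; crop in world, origin stored
A=ortho('wa',.29,.50,.15,.36,.014,1900);B=ortho('wb',.40,.60,.30,.50,.030,1900)
print(A.shape,B.shape)
cv2.imwrite('pics/w3.png',np.hstack([A,B[:,:],]) if A.shape[0]==B.shape[0] else np.hstack([A,cv2.copyMakeBorder(B,0,A.shape[0]-B.shape[0],0,0,0)]))
```

```text
3.125 [0.48514295 0.33482586 0.19824164] [-5.45034655e-05  8.09311985e-01  5.87378839e-01 -4.56332721e-04] [-0.016 -0.055  0.087 -0.008 -0.003 -0.009]
(399, 399, 3) (379, 380, 3)
```

View pics/w3.png

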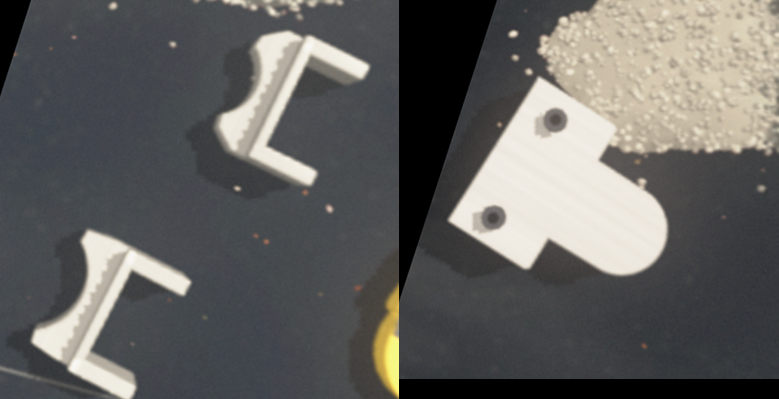

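Upper leaf A, around (270,100) in the left half, has the narrow arc of roughly 35–39 mm chord, so it is R24. Leaf B at (90,300) is the wide-arc R32. The nose die is in the right half with its tip near (665,245) and a yaw of about 58°. I'll refine the poses by fitting silhouettes.

```bash
cat > fit.py <<'E'
from h import *
from scipy.optimize import minimize
S=3
def tf(p,q): 
    c,s=np.cos(q[2]),np.sin(q[2]); return np.asarray(p)@np.array([[c,s],[-s,c]])+q[:2]
def proj(n,P):
    im,d,K,R,t=load(n); q=(P@R.T+t)@K.T; return q[:,:2]/q[:,2:]
def draw(n,parts,q,scale=S,shape=(384,512)):
    m=np.zeros((shape[0]*scale,shape[1]*scale),np.uint8)
    for poly,h in parts:
        w=tf(poly,q)
        for z in np.linspace(0,h,8):
            uv=(proj(n,np.c_[w,np.full(len(w),z)])+.5)*scale-.5
            cv2.fillPoly(m,[np.round(uv*16).astype(np.int32)],1,shift=4)
    return m
def fit(n,parts,q0,roi,thr=95,margin=0):
    im=load(n)[0]; g=cv2.resize(cv2.cvtColor(im,cv2.COLOR_BGR2GRAY),None,fx=S,fy=S,interpolation=cv2.INTER_CUBIC)
    M=(g>thr); Rm=draw(n,[(roi,.012)],q0)>0
    def cost(p):
        q=np.array([p[0],p[1],p[2]*10])/1000*np.array([1,1,1])
        m=draw(n,parts,q)>0; return ((m^M)&Rm).sum()/(m&Rm).sum()
    p0=np.array([q0[0],q0[1],q0[2]/10])*1000
    best=None
    for k in range(3):
        sx=np.vstack([p0]+[p0+e for e in np.eye(3)*[5,5,6]/(k+1)])
        r=minimize(cost,p0,method='Nelder-Mead',options=dict(initial_simplex=sx,xatol=.05,fatol=1e-5)); p0=r.x
    q=np.array([p0[0],p0[1],p0[2]*10])/1000
    return q,r.fun
def arc(cx,R,a0,a1,k=25): a=np.radians(np.linspace(a0,a1,k)); return np.c_[cx+R*np.cos(a),R*np.sin(a)]
box=lambda a,b,c,d: np.array([[a,c],[b,c],[b,d],[a,d]])
U=[(box(-.015,.021,.026,.035),.022),(box(-.015,.021,-.035,-.026),.022),(box(.015,.021,-.035,.035),.022)]
NOSE=[(np.vstack([arc(0,.024,90,270),[[.031,-.024],[.031,.024]]]),.030),(box(.030,.080,-.045,.045),.030)]
E
python3 - <<'E'
from fit import *
q,c=fit('wa',U+[(box(.02,.04,-.03,.03),.014)],[.440,.203,1.07],box(-.03,.017,-.05,.05));print('leafA',q,np.degrees(q[2]),c)
n,c=fit('wb',NOSE,[.481,.384,1.007],box(-.035,.03,-.034,.034),thr=110);print('nose',n,np.degrees(n[2]),c)
tip=tf([[.055,0]],q)[0];print('curve A',tip)
o=[]
for nm,parts,p,h in(('wa',U,q,0),('wb',NOSE,n,0)):
    im=cv2.resize(load(nm)[0],None,fx=3,fy=3,interpolation=cv2.INTER_CUBIC)
    cs,_=cv2.findContours(draw(nm,parts,p),0,1);cv2.drawContours(im,cs,-1,(0,0,255),1)
    u=proj(nm,np.r_[tf([[0,0]],p)[0],.0][None])[0]*3; x,y=u.astype(int); x=max(200,min(x,1336));y=max(200,min(y,952)); o.append(im[y-200:y+200,x-200:x+200])
cv2.imwrite('pics/f1.png',np.hstack(o))
E
```

```text
leafA [0.44020292 0.19672493 1.12251193] 64.31519613116929 0.039655172413793106
nose [0.47914586 0.38246773 1.00133697] 57.37238219332318 0.026013901072946894
curve A [0.46404102 0.24629049]
```

View pics/f1.png

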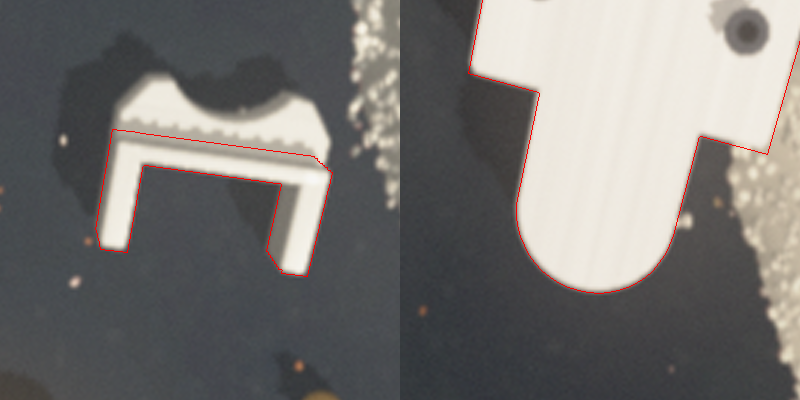

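Both silhouette fits lie tightly on the parts: leaf A's U walls in the left half, the nose outline in the right half. Now I move above leaf A's pocket.

{"api": "jog_arm", "payload": {
  "series": [
    {"dx": -0.0363,"dy": 0,"dz": 0,"ax": 0,"ay": 0,"az": 0,"gripper": 0.2},
    {"dx": -0.0363,"dy": 0,"dz": 0,"ax": 0,"ay": 0,"az": 0,"gripper": 0.2},
    {"dx": -0.0363,"dy": 0,"dz": 0,"ax": 0,"ay": 0,"az": 0,"gripper": 0.2},
    {"dx": -0.0363,"dy": 0,"dz": 0,"ax": 0,"ay": 0,"az": 0,"gripper": 0.2},
    {"dx": 0,"dy": 0,"dz": 0.055,"ax": 0,"ay": 0,"az": 0.133,"gripper": 0.2},
    {"dx": 0,"dy": 0,"dz": 0.055,"ax": 0,"ay": 0,"az": 0,"gripper": 0.2},
    {"dx": 0,"dy": 0,"dz": 0.05,"ax": 0,"ay": 0,"az": 0,"gripper": 0.2},
    {"dx": 0,"dy": 0,"dz": 0,"ax": 0,"ay": 0,"az": 0,"gripper": 0.2}
  ]
}}

```text
time_s: 4.18
position: [0.4362, 0.1951, 0.0378]
tcp_rot: [-0.001, 0.847, 0.531, -0.003]
ft_force: [1.3, 1.1, 1.1]
width: 0.203
grasp_force: 0.0
```

{"api": "jog_arm", "payload": {
  "series": [
    {"dx": 0.002,"dy": 0.003,"dz": 0,"ax": 0,"ay": 0,"az": 0,"gripper": 0.2},
    {"dx": 0,"dy": 0,"dz": 0,"ax": 0,"ay": 0,"az": 0,"gripper": 0.2}
  ]
}}

```text
time_s: 4.42
position: [0.4435, 0.197, 0.0414]
tcp_rot: [0.001, 0.847, 0.532, 0.002]
ft_force: [-0.1, 0.1, 0.2]
width: 0.202
grasp_force: 0.0
```

{"api": "jog_arm", "payload": {
  "series": [
    {"dx": -0.002,"dy": -0.003,"dz": 0,"ax": 0,"ay": 0,"az": 0,"gripper": 0.2},
    {"dx": 0,"dy": 0,"dz": 0.01,"ax": 0,"ay": 0,"az": 0,"gripper": 0.2},
    {"dx": 0,"dy": 0,"dz": 0.01,"ax": 0,"ay": 0,"az": 0,"gripper": 0.2},
    {"dx": 0,"dy": 0,"dz": 0.008,"ax": 0,"ay": 0,"az": 0,"gripper": 0.2},
    {"dx": 0,"dy": 0,"dz": 0.006,"ax": 0,"ay": 0,"az": 0,"gripper": 0.2},
    {"dx": 0,"dy": 0,"dz": 0,"ax": 0,"ay": 0,"az": 0,"gripper": 0.2},
    {"dx": 0,"dy": 0,"dz": 0,"ax": 0,"ay": 0,"az": 0,"gripper": 0.2}
  ]
}}

```text
time_s: 5.3
position: [0.4388, 0.1965, 0.0054]
tcp_rot: [0.0, 0.847, 0.532, 0.0]
ft_force: [-0.2, 0.1, 0.2]
width: 0.2
grasp_force: 0.0
```

Inside the pocket with no contact. I'll open the fingers gently against the side walls.

{"api": "jog_arm", "payload": {
  "series": [
    {"dx": 0,"dy": 0,"dz": 0,"ax": 0,"ay": 0,"az": 0,"gripper": 0.25},
    {"dx": 0,"dy": 0,"dz": 0,"ax": 0,"ay": 0,"az": 0,"gripper": 0.27},
    {"dx": 0,"dy": 0,"dz": 0,"ax": 0,"ay": 0,"az": 0,"gripper": 0.3},
    {"dx": 0,"dy": 0,"dz": 0,"ax": 0,"ay": 0,"az": 0,"gripper": 0.3}
  ]
}}

```text
time_s: 5.8
position: [0.4388, 0.1964, 0.0054]
tcp_rot: [0.0, 0.847, 0.532, 0.0]
ft_force: [0.3, -0.5, 1.8]
width: 0.296
grasp_force: 15.3
```

{"api": "jog_arm", "payload": {
  "series": [
    {"dx": 0.0131,"dy": -0.0068,"dz": 0,"ax": 0,"ay": 0,"az": 0,"gripper": 0.3},
    {"dx": 0.0131,"dy": -0.0068,"dz": 0,"ax": 0,"ay": 0,"az": 0,"gripper": 0.3},
    {"dx": 0.0131,"dy": -0.0068,"dz": 0,"ax": 0,"ay": 0,"az": 0,"gripper": 0.3},
    {"dx": 0.0131,"dy": -0.0068,"dz": 0,"ax": 0,"ay": 0,"az": 0,"gripper": 0.3},
    {"dx": 0.0131,"dy": -0.0068,"dz": 0,"ax": 0,"ay": 0,"az": 0,"gripper": 0.3},
    {"dx": 0.0131,"dy": -0.0068,"dz": 0,"ax": 0,"ay": 0,"az": 0,"gripper": 0.3},
    {"dx": 0.0131,"dy": -0.0068,"dz": 0,"ax": 0,"ay": 0,"az": 0,"gripper": 0.3},
    {"dx": 0.0131,"dy": -0.0068,"dz": 0,"ax": 0,"ay": 0,"az": 0,"gripper": 0.3}
  ]
}}

```text
time_s: 6.8
position: [0.4352, 0.3154, 0.0054]
tcp_rot: [0.0, 0.847, 0.532, 0.0]
ft_force: [0.3, -3.3, 5.0]
width: 0.297
grasp_force: 15.4
```

{"api": "jog_arm", "payload": {
  "series": [
    {"dx": 0,"dy": 0,"dz": 0,"ax": 0,"ay": 0,"az": 0.04,"gripper": 0.3},
    {"dx": 0,"dy": 0,"dz": 0,"ax": 0,"ay": 0,"az": 0.04,"gripper": 0.3},
    {"dx": 0,"dy": 0,"dz": 0,"ax": 0,"ay": 0,"az": 0.04,"gripper": 0.3},
    {"dx": 0,"dy": 0,"dz": 0,"ax": 0,"ay": 0,"az": 0,"gripper": 0.3},
    {"dx": 0,"dy": 0,"dz": 0,"ax": 0,"ay": 0,"az": 0,"gripper": 0.3}
  ]
}}

```text
time_s: 7.42
position: [0.4353, 0.3152, 0.0054]
tcp_rot: [-0.0, 0.877, 0.48, 0.0]
ft_force: [-0.5, 3.2, 4.4]
width: 0.289
grasp_force: 15.4
```

Run:
```python
from fit import *
s=env.read_state();p=s['position'];r=s['tcp_rot'];print(s['time_s'],p,2*np.degrees(np.arctan2(r[2],r[1])))
im=snap('wrist','wc');cv2.imwrite('pics/w4.png',cv2.resize(im,(800,600),interpolation=cv2.INTER_CUBIC))
```

```text
7.425 [0.43527208 0.31523371 0.00542409] 57.39401224493987
```

View pics/w4.png

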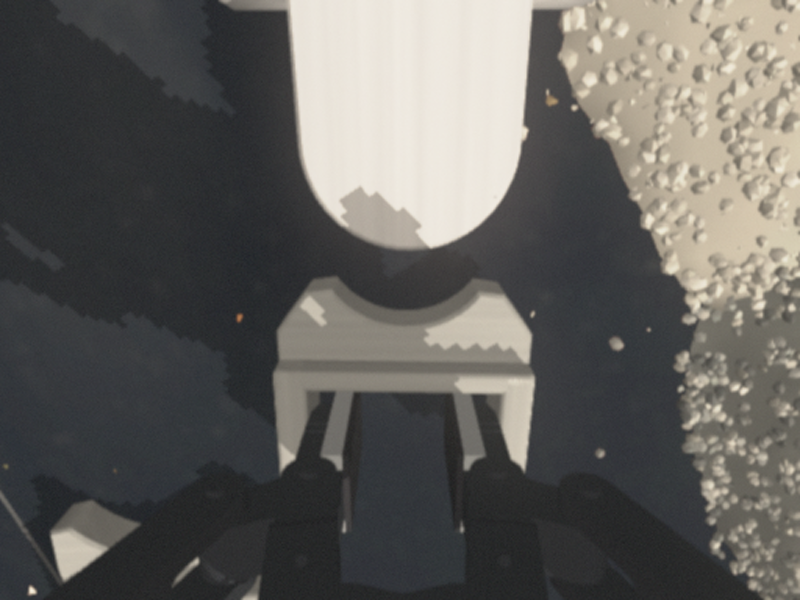

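The wrist view shows the nose centred at about column 412 with its tip at row 248. The leaf is square to it, but its centre sits at about column 405, so I'll shift +1.7 mm in tool y and advance.

{"api": "jog_arm", "payload": {
  "series": [
    {"dx": 0.0,"dy": 0.0017,"dz": 0,"ax": 0,"ay": 0,"az": 0,"gripper": 0.3},
    {"dx": 0.005,"dy": 0,"dz": 0,"ax": 0,"ay": 0,"az": 0,"gripper": 0.3},
    {"dx": 0.005,"dy": 0,"dz": 0,"ax": 0,"ay": 0,"az": 0,"gripper": 0.3},
    {"dx": 0.005,"dy": 0,"dz": 0,"ax": 0,"ay": 0,"az": 0,"gripper": 0.3},
    {"dx": 0.004,"dy": 0,"dz": 0,"ax": 0,"ay": 0,"az": 0,"gripper": 0.3},
    {"dx": 0,"dy": 0,"dz": 0,"ax": 0,"ay": 0,"az": 0,"gripper": 0.27},
    {"dx": 0,"dy": 0,"dz": 0,"ax": 0,"ay": 0,"az": 0,"gripper": 0.27}
  ]
}}

```text
time_s: 8.35
position: [0.4467, 0.3292, 0.0049]
tcp_rot: [0.0, 0.877, 0.48, -0.001]
ft_force: [-0.2, -0.6, 0.1]
width: 0.272
grasp_force: 0.0
```

{"api": "jog_arm", "payload": {
  "series": [
    {"dx": 0.002,"dy": 0,"dz": 0,"ax": 0,"ay": 0,"az": 0,"gripper": 0.27},
    {"dx": 0.002,"dy": 0,"dz": 0,"ax": 0,"ay": 0,"az": 0,"gripper": 0.27},
    {"dx": 0.001,"dy": 0,"dz": 0,"ax": 0,"ay": 0,"az": 0,"gripper": 0.27},
    {"dx": 0,"dy": 0,"dz": 0,"ax": 0,"ay": 0,"az": 0,"gripper": 0.27}
  ]
}}

```text
time_s: 8.85
position: [0.4497, 0.3338, 0.0053]
tcp_rot: [0.0, 0.877, 0.48, -0.0]
ft_force: [-0.1, 0.2, -0.9]
width: 0.27
grasp_force: 0.1
```

{"api": "jog_arm", "payload": {
  "series": [
    {"dx": 0.0015,"dy": 0,"dz": 0,"ax": 0,"ay": 0,"az": 0,"gripper": 0.27},
    {"dx": 0.0015,"dy": 0,"dz": 0,"ax": 0,"ay": 0,"az": 0,"gripper": 0.27},
    {"dx": 0.001,"dy": 0,"dz": 0,"ax": 0,"ay": 0,"az": 0,"gripper": 0.27}
  ]
}}

```text
time_s: 9.22
position: [0.4519, 0.3372, 0.0053]
tcp_rot: [0.0, 0.877, 0.48, -0.0]
ft_force: [-0.2, 0.1, -0.7]
width: 0.27
grasp_force: 0.4
```

{"api": "jog_arm", "payload": {
  "series": [
    {"dx": 0.001,"dy": 0,"dz": 0,"ax": 0,"ay": 0,"az": 0,"gripper": 0.27},
    {"dx": 0.001,"dy": 0,"dz": 0,"ax": 0,"ay": 0,"az": 0,"gripper": 0.27}
  ]
}}

```text
time_s: 9.48
position: [0.4526, 0.3386, 0.0053]
tcp_rot: [0.0, 0.877, 0.48, -0.001]
ft_force: [-1.8, -3.8, 1.7]
width: 0.272
grasp_force: 1.8
```

{"api": "jog_arm", "payload": {
  "series": [
    {"dx": 0.001,"dy": 0,"dz": 0,"ax": 0,"ay": 0,"az": 0,"gripper": 0.27},
    {"dx": 0,"dy": 0,"dz": 0,"ax": 0,"ay": 0,"az": 0,"gripper": 0.27}
  ]
}}

```text
time_s: 9.72
position: [0.4527, 0.3391, 0.0053]
tcp_rot: [0.0, 0.877, 0.48, -0.001]
ft_force: [-3.9, -4.3, 3.2]
width: 0.267
grasp_force: 2.9
```

Run:
```python
from fit import *
s=env.read_state();p=s['position'];r=s['tcp_rot'];print(s['time_s'],p,2*np.degrees(np.arctan2(r[2],r[1])),s['ft_force'])
im=snap('wrist','wd');cv2.imwrite('pics/w5.png',cv2.resize(im[80:320,130:390],(800,738),interpolation=cv2.INTER_CUBIC)[:600])
```

```text
9.725 [0.45272797 0.33908114 0.00528075] 57.36311823864007 [-3.9087371  -4.32809302  3.23850836]
```

View pics/w5.png

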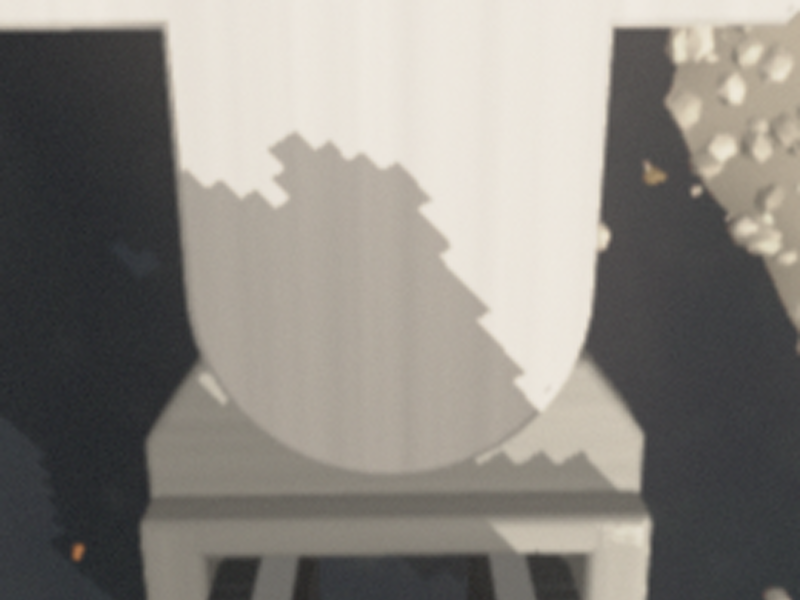

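The crop shows the nose resting in the leaf's arc, with contact along about (200,360) to (590,360). The leaf's cross wall, at row about 517, is parallel to the block face at row about 27. One firmer press, then retreat.

{"api": "jog_arm", "payload": {
  "series": [
    {"dx": 0.001,"dy": 0,"dz": 0,"ax": 0,"ay": 0,"az": 0,"gripper": 0.26},
    {"dx": 0.001,"dy": 0,"dz": 0,"ax": 0,"ay": 0,"az": 0,"gripper": 0.26},
    {"dx": 0,"dy": 0,"dz": 0,"ax": 0,"ay": 0,"az": 0,"gripper": 0.26}
  ]
}}

```text
time_s: 10.15
position: [0.4525, 0.3394, 0.0052]
tcp_rot: [0.001, 0.877, 0.48, -0.003]
ft_force: [-8.0, -12.5, 7.8]
width: 0.257
grasp_force: 7.4
```

{"api": "jog_arm", "payload": {
  "series": [
    {"dx": -0.003,"dy": 0,"dz": 0,"ax": 0,"ay": 0,"az": 0,"gripper": 0.26},
    {"dx": -0.003,"dy": 0,"dz": 0,"ax": 0,"ay": 0,"az": 0,"gripper": 0.22},
    {"dx": 0,"dy": 0,"dz": 0,"ax": 0,"ay": 0,"az": 0,"gripper": 0.2},
    {"dx": 0,"dy": 0,"dz": -0.01,"ax": 0,"ay": 0,"az": 0,"gripper": 0.2},
    {"dx": 0,"dy": 0,"dz": -0.03,"ax": 0,"ay": 0,"az": 0,"gripper": 0.2},
    {"dx": 0,"dy": 0,"dz": -0.05,"ax": 0,"ay": 0,"az": 0,"gripper": 0.2},
    {"dx": 0,"dy": 0,"dz": -0.055,"ax": 0,"ay": 0,"az": 0,"gripper": 0.2},
    {"dx": 0,"dy": 0,"dz": -0.055,"ax": 0,"ay": 0,"az": 0,"gripper": 0.2}
  ]
}}

```text
time_s: 11.15
position: [0.4511, 0.3363, 0.208]
tcp_rot: [-0.0, 0.877, 0.48, 0.001]
ft_force: [0.7, 1.0, 0.0]
width: 0.199
grasp_force: 0.0
```

{"api": "jog_arm", "payload": {
  "series": [
    {"dx": -0.0445,"dy": 0.0166,"dz": 0,"ax": 0,"ay": 0,"az": 0,"gripper": 0.2},
    {"dx": -0.0445,"dy": 0.0166,"dz": 0,"ax": 0,"ay": 0,"az": 0,"gripper": 0.2},
    {"dx": -0.0445,"dy": 0.0166,"dz": 0,"ax": 0,"ay": 0,"az": 0,"gripper": 0.2},
    {"dx": -0.0445,"dy": 0.0166,"dz": 0,"ax": 0,"ay": 0,"az": 0,"gripper": 0.2},
    {"dx": -0.0445,"dy": 0.0166,"dz": 0,"ax": 0,"ay": 0,"az": 0,"gripper": 0.2},
    {"dx": -0.0445,"dy": 0.0166,"dz": 0,"ax": 0,"ay": 0,"az": 0,"gripper": 0.2},
    {"dx": -0.0445,"dy": 0.0166,"dz": 0,"ax": 0,"ay": 0,"az": 0,"gripper": 0.2},
    {"dx": -0.0445,"dy": 0.0166,"dz": 0,"ax": 0,"ay": 0,"az": 0,"gripper": 0.2}
  ]
}}

```text
time_s: 12.15
position: [0.3706, -0.0365, 0.2061]
tcp_rot: [0.001, 0.877, 0.48, 0.001]
ft_force: [1.1, -0.4, 0.9]
width: 0.198
grasp_force: 0.0
```

{"api": "jog_arm", "payload": {
  "series": [
    {"dx": -0.0445,"dy": 0.0166,"dz": 0,"ax": 0,"ay": 0,"az": 0,"gripper": 0.2},
    {"dx": -0.0445,"dy": 0.0166,"dz": 0,"ax": 0,"ay": 0,"az": 0,"gripper": 0.2},
    {"dx": -0.0445,"dy": 0.0166,"dz": 0,"ax": 0,"ay": 0,"az": 0,"gripper": 0.2},
    {"dx": -0.0445,"dy": 0.0166,"dz": 0,"ax": 0,"ay": 0,"az": 0,"gripper": 0.2},
    {"dx": -0.0445,"dy": 0.0166,"dz": 0,"ax": 0,"ay": 0,"az": 0,"gripper": 0.2},
    {"dx": -0.0445,"dy": 0.0166,"dz": 0,"ax": 0,"ay": 0,"az": 0,"gripper": 0.2}
  ]
}}

```text
time_s: 12.9
position: [0.3102, -0.3152, 0.2061]
tcp_rot: [0.001, 0.877, 0.48, 0.0]
ft_force: [0.8, -0.2, 0.6]
width: 0.203
grasp_force: 0.0
```

{"api": "jog_arm", "payload": {
  "series": [
    {"dx": 0,"dy": 0,"dz": 0,"ax": 0,"ay": 0,"az": 0.18,"gripper": 0.2},
    {"dx": 0,"dy": 0,"dz": 0,"ax": 0,"ay": 0,"az": 0.18,"gripper": 0.2},
    {"dx": 0,"dy": 0,"dz": 0,"ax": 0,"ay": 0,"az": 0.18,"gripper": 0.2},
    {"dx": 0,"dy": 0,"dz": 0,"ax": 0,"ay": 0,"az": 0.18,"gripper": 0.2},
    {"dx": 0,"dy": 0,"dz": 0,"ax": 0,"ay": 0,"az": 0.18,"gripper": 0.2},
    {"dx": 0,"dy": 0,"dz": 0,"ax": 0,"ay": 0,"az": 0.18,"gripper": 0.2},
    {"dx": 0,"dy": 0,"dz": 0,"ax": 0,"ay": 0,"az": 0.18,"gripper": 0.2},
    {"dx": 0,"dy": 0,"dz": 0,"ax": 0,"ay": 0,"az": 0.18,"gripper": 0.2}
  ]
}}

```text
time_s: 13.9
position: [0.3109, -0.3137, 0.2061]
tcp_rot: [0.0, 0.975, -0.221, 0.0]
ft_force: [0.7, -0.1, 0.5]
width: 0.199
grasp_force: 0.0
```

Run:
```python
from h import *
snap('wrist','we');snap('top','top2')
```

{"api": "jog_arm", "payload": {
  "series": [
    {"dx": 0.04,"dy": 0,"dz": 0,"ax": 0,"ay": 0,"az": 0,"gripper": 0.2},
    {"dx": 0.04,"dy": 0,"dz": 0,"ax": 0,"ay": 0,"az": 0,"gripper": 0.2},
    {"dx": 0.04,"dy": 0,"dz": 0,"ax": 0,"ay": 0,"az": 0,"gripper": 0.2},
    {"dx": 0,"dy": 0,"dz": 0,"ax": 0,"ay": 0,"az": 0,"gripper": 0.2},
    {"dx": 0,"dy": 0,"dz": 0,"ax": 0,"ay": 0,"az": 0,"gripper": 0.2}
  ]
}}

```text
time_s: 14.62
position: [0.4189, -0.3643, 0.2054]
tcp_rot: [-0.0, 0.976, -0.217, -0.0]
ft_force: [-0.3, -0.0, 0.1]
width: 0.198
grasp_force: 0.0
```

Run:
```python
from fit import *
snap('wrist','wf')
HOL=[(box(.027,.067,-.055,.055),.030),(np.vstack([arc(0,.030,-54.7,54.7),[[.03,.055],[.017,.055],[.017,.0245],[.017,-.0245],[.017,-.055],[.03,-.055]]][::1]),.030)]
# proper polygon: face with hollow
HOL=[(np.vstack([[[.017,-.055]],arc(0,.030,-54.7,54.7),[[.017,.055],[.067,.055],[.067,-.055]]]),.030)]
V30=U+[(np.vstack([[[.02,-.030],],arc(.037,.030,-90,90),[[.02,.030]]]),.014)]
V22=U+[(np.vstack([[[.02,-.022],],arc(.045,.022,-90,90),[[.02,.022]]]),.014)]
W=np.vstack([[[-.03,-.05]],[[.08,-.05]],[[.08,.05]],[[-.03,.05]]])
res={}
for nm,P in(('30',V30),('22',V22)):
    q,c=fit('we',P,[.375,-.36,-.44],W);print('B as',nm,q,np.degrees(q[2]),c); res[nm]=q
h,c=fit('wf',HOL,[.50,-.333,-.39],box(.0,.045,-.065,.065),thr=110);print('hol',h,np.degrees(h[2]),c)
o=[]
for nm,parts,p in(('we',V30,res['30']),('wf',HOL,h)):
    im=cv2.resize(load(nm)[0],None,fx=2,fy=2,interpolation=cv2.INTER_CUBIC)
    cs,_=cv2.findContours(draw(nm,parts,p,2),0,1);cv2.drawContours(im,cs,-1,(0,0,255),1)
    o.append(cv2.resize(im,(400,300),interpolation=cv2.INTER_AREA) if 0 else im[0:560,300:700])
cv2.imwrite('pics/f2.png',np.hstack(o))
```

```text
B as 30 [ 0.35727535 -0.34948164 -0.41288738] -23.656704025542254 0.05528770569122733
B as 22 [ 0.35781389 -0.34976317 -0.40622035] -23.274711738681486 0.263210555937715
hol [ 0.4955254  -0.32265275 -0.41977717] -24.051460440891002 0.045397613139548626
```

View pics/f2.png

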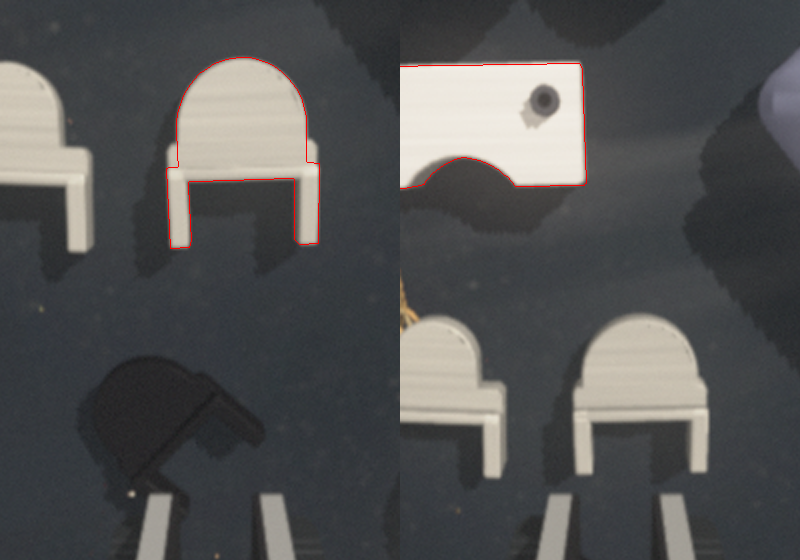

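The left half shows the R30 outline fitting the right-hand convex leaf tightly (0.055 against 0.26 for R22), so that is the target. The right half shows the hollow die outlined, with its hollow at about (465,160). Leaf 22 stands left and close to the path, so I'll locate it for clearance.

Run:
```python
from fit import *
V22=U+[(np.vstack([[[.02,-.035],[.03,-.035],[.03,-.022]],arc(.045,.022,-90,90),[[.03,.022],[.03,.035],[.02,.035]]]),.014)]
V30=U+[(np.vstack([[[.02,-.035],[.03,-.035],[.03,-.030]],arc(.037,.030,-90,90),[[.03,.030],[.03,.035],[.02,.035]]]),.014)]
W=box(-.03,.08,-.045,.045)
q,c=fit('we',V30,[.357,-.3495,-.413],W);print('30',q,np.degrees(q[2]),c)
q3,c=fit('wf',V30,q,W);print('30 wf',q3,np.degrees(q3[2]),c)
q2,c=fit('wf',V22,[.40,-.25,-.43],W);print('22',q2,np.degrees(q2[2]),c)
H=np.array([.4955,-.3227,-.4198])
loc=lambda p:(np.asarray(p)-H[:2])@np.array([[np.cos(H[2]),-np.sin(H[2])],[np.sin(H[2]),np.cos(H[2])]])
print('22 in hollow frame: pocket,curve,front-right/left shoulder,back',(loc(tf([[0,0],[.045,0],[.03,-.035],[.03,.035],[-.015,-.035]],q2))*1000).round(1))
print('30 pocket/tip',(loc(tf([[0,0],[.067,0],[-.015,.035]],q3))*1000).round(1))
```

```text
30 [ 0.35739752 -0.34962293 -0.41759651] -23.92651784762046 0.034553447935190676
30 wf [ 0.35697463 -0.34951495 -0.41445983] -23.746798752604303 0.023744292237442923
22 [ 0.40309073 -0.250476   -0.44482914] -25.486832286542967 0.44238821235656983
22 in hollow frame: pocket,curve,front-right/left shoulder,back [[-113.8   28.3]
 [ -68.8   27.2]
 [ -84.7   -7.5]
 [ -83.    62.5]
 [-129.7   -6.3]]
30 pocket/tip [[-115.6  -80.9]
 [ -48.6  -80.6]
 [-130.8  -46. ]]
```

Run:
```python
import fit as F
from fit import *
V22=U+[(np.vstack([[[.02,-.035],[.03,-.035],[.03,-.022]],arc(.045,.022,-90,90),[[.03,.022],[.03,.035],[.02,.035]]]),.014)]
HOL=[(np.vstack([[[.017,-.055]],arc(0,.030,-54.7,54.7),[[.017,.055],[.067,.055],[.067,-.055]]]),.030)]
W=box(-.025,.075,-.042,.042)
# kill saturated pixels
_l=F.load
def load2(n):
    im,*r=_l(n); im=im.copy(); b=cv2.GaussianBlur(im,(5,5),0).astype(int); im[(b.max(2)-b.min(2))>45]=0; return (im,*r)
F.load=load2
for n in('wf','we'):
    for i in([.40,-.25,-.43],[.40,-.244,-.40]):
        q2,c=fit(n,V22,i,W);print(n,'22',q2,np.degrees(q2[2]),c)
F.load=_l
im=cv2.resize(load('wf')[0],None,fx=2,fy=2,interpolation=cv2.INTER_CUBIC)
q2,c=q2,c
cs,_=cv2.findContours(draw('wf',V22,q2,2),0,1);cv2.drawContours(im,cs,-1,(0,0,255),1)
S30=[(box(-.052,-.016,-.035,.035),.022)]
cs,_=cv2.findContours(draw('wf',S30,[.4955,-.3227,-.4198],2),0,1);cv2.drawContours(im,cs,-1,(0,255,0),1)
cv2.imwrite('pics/f3.png',im[0:560,150:900])
```

```text
wf 22 [ 0.40208188 -0.25014404 -0.47983625] -27.49259179312945 0.035550680689076714
wf 22 [ 0.40200943 -0.25021561 -0.47824405] -27.401365737644085 0.037084769790894735
we 22 [ 0.40254567 -0.25022768 -0.4904729 ] -28.102026892464682 0.046095526914329034
we 22 [ 0.40245497 -0.25040818 -0.48159588] -27.593411274404115 0.046722595643604384
```

View pics/f3.png

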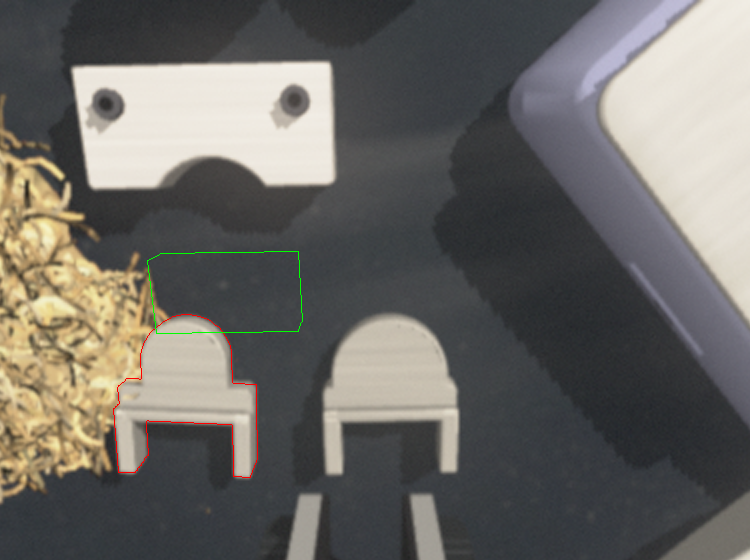

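The overlay shows that the seated R30 leaf (green) would overlap the R22 leaf's tip at about (185,315) by about 4 mm. So I first slide the R22 leaf straight back, seat the R30, then return the R22 as near to its place as it can go.

{"api": "jog_arm", "payload": {
  "series": [
    {"dx": -0.0212,"dy": -0.032,"dz": 0,"ax": 0,"ay": 0,"az": 0,"gripper": 0.2},
    {"dx": -0.0212,"dy": -0.032,"dz": 0,"ax": 0,"ay": 0,"az": 0,"gripper": 0.2},
    {"dx": -0.0212,"dy": -0.032,"dz": 0,"ax": 0,"ay": 0,"az": 0,"gripper": 0.2},
    {"dx": 0,"dy": 0,"dz": 0.055,"ax": 0,"ay": 0,"az": 0.044,"gripper": 0.2},
    {"dx": 0,"dy": 0,"dz": 0.055,"ax": 0,"ay": 0,"az": 0,"gripper": 0.2},
    {"dx": 0,"dy": 0,"dz": 0.05,"ax": 0,"ay": 0,"az": 0,"gripper": 0.2},
    {"dx": 0,"dy": 0,"dz": 0,"ax": 0,"ay": 0,"az": 0,"gripper": 0.2},
    {"dx": 0,"dy": 0,"dz": 0,"ax": 0,"ay": 0,"az": 0,"gripper": 0.2}
  ]
}}

```text
time_s: 15.68
position: [0.4031, -0.2514, 0.0472]
tcp_rot: [0.001, 0.971, -0.239, 0.001]
ft_force: [0.1, 0.4, 0.8]
width: 0.194
grasp_force: 0.0
```

{"api": "jog_arm", "payload": {
  "series": [
    {"dx": -0.001,"dy": -0.0006,"dz": 0.014,"ax": 0,"ay": 0,"az": 0,"gripper": 0.2},
    {"dx": 0,"dy": 0,"dz": 0.014,"ax": 0,"ay": 0,"az": 0,"gripper": 0.2},
    {"dx": 0,"dy": 0,"dz": 0.013,"ax": 0,"ay": 0,"az": 0,"gripper": 0.2},
    {"dx": 0,"dy": 0,"dz": 0,"ax": 0,"ay": 0,"az": 0,"gripper": 0.2},
    {"dx": 0,"dy": 0,"dz": 0,"ax": 0,"ay": 0,"az": 0,"gripper": 0.27},
    {"dx": 0,"dy": 0,"dz": 0,"ax": 0,"ay": 0,"az": 0,"gripper": 0.3},
    {"dx": 0,"dy": 0,"dz": 0,"ax": 0,"ay": 0,"az": 0,"gripper": 0.3}
  ]
}}

```text
time_s: 16.55
position: [0.4023, -0.2501, 0.005]
tcp_rot: [0.0, 0.971, -0.239, 0.001]
ft_force: [-0.7, 1.1, 6.4]
width: 0.292
grasp_force: 16.1
```

{"api": "jog_arm", "payload": {
  "series": [
    {"dx": -0.006,"dy": 0,"dz": 0,"ax": 0,"ay": 0,"az": 0,"gripper": 0.3},
    {"dx": -0.006,"dy": 0,"dz": 0,"ax": 0,"ay": 0,"az": 0,"gripper": 0.3},
    {"dx": -0.006,"dy": 0,"dz": 0,"ax": 0,"ay": 0,"az": 0,"gripper": 0.3},
    {"dx": -0.006,"dy": 0,"dz": 0,"ax": 0,"ay": 0,"az": 0,"gripper": 0.3},
    {"dx": 0,"dy": 0,"dz": 0,"ax": 0,"ay": 0,"az": 0,"gripper": 0.3},
    {"dx": 0,"dy": 0,"dz": 0,"ax": 0,"ay": 0,"az": 0,"gripper": 0.2},
    {"dx": 0,"dy": 0,"dz": 0,"ax": 0,"ay": 0,"az": 0,"gripper": 0.2}
  ]
}}

```text
time_s: 17.42
position: [0.3804, -0.2382, 0.0042]
tcp_rot: [-0.0, 0.971, -0.239, -0.0]
ft_force: [-0.8, 1.2, -1.0]
width: 0.2
grasp_force: 0.0
```

{"api": "jog_arm", "payload": {
  "series": [
    {"dx": 0,"dy": 0,"dz": -0.01,"ax": 0,"ay": 0,"az": 0,"gripper": 0.2},
    {"dx": 0,"dy": 0,"dz": -0.04,"ax": 0,"ay": 0,"az": 0,"gripper": 0.2},
    {"dx": 0.0104,"dy": 0.0365,"dz": 0,"ax": 0,"ay": 0,"az": 0,"gripper": 0.2},
    {"dx": 0.0104,"dy": 0.0365,"dz": 0,"ax": 0,"ay": 0,"az": 0,"gripper": 0.2},
    {"dx": 0.0104,"dy": 0.0365,"dz": 0,"ax": 0,"ay": 0,"az": 0,"gripper": 0.2},
    {"dx": 0,"dy": 0,"dz": 0.01,"ax": 0,"ay": 0,"az": -0.067,"gripper": 0.2},
    {"dx": 0,"dy": 0,"dz": 0,"ax": 0,"ay": 0,"az": 0,"gripper": 0.2},
    {"dx": 0,"dy": 0,"dz": 0,"ax": 0,"ay": 0,"az": 0,"gripper": 0.2}
  ]
}}

```text
time_s: 18.42
position: [0.3577, -0.3497, 0.0448]
tcp_rot: [0.0, 0.978, -0.207, 0.0]
ft_force: [0.5, 0.4, -0.1]
width: 0.2
grasp_force: 0.0
```

{"api": "jog_arm", "payload": {
  "series": [
    {"dx": -0.0005,"dy": 0,"dz": 0.014,"ax": 0,"ay": 0,"az": 0,"gripper": 0.2},
    {"dx": 0,"dy": 0,"dz": 0.014,"ax": 0,"ay": 0,"az": 0,"gripper": 0.2},
    {"dx": 0,"dy": 0,"dz": 0.0115,"ax": 0,"ay": 0,"az": 0,"gripper": 0.2},
    {"dx": 0,"dy": 0,"dz": 0,"ax": 0,"ay": 0,"az": 0,"gripper": 0.2},
    {"dx": 0,"dy": 0,"dz": 0,"ax": 0,"ay": 0,"az": 0,"gripper": 0.27},
    {"dx": 0,"dy": 0,"dz": 0,"ax": 0,"ay": 0,"az": 0,"gripper": 0.3},
    {"dx": 0,"dy": 0,"dz": 0,"ax": 0,"ay": 0,"az": 0,"gripper": 0.3}
  ]
}}

```text
time_s: 19.3
position: [0.3571, -0.35, 0.0051]
tcp_rot: [0.0, 0.978, -0.207, 0.0]
ft_force: [0.3, -0.6, -0.3]
width: 0.294
grasp_force: 16.1
```

{"api": "jog_arm", "payload": {
  "series": [
    {"dx": 0.01,"dy": 0,"dz": 0,"ax": 0,"ay": 0,"az": 0,"gripper": 0.3},
    {"dx": 0.01,"dy": 0,"dz": 0,"ax": 0,"ay": 0,"az": 0,"gripper": 0.3},
    {"dx": 0.01,"dy": 0,"dz": 0,"ax": 0,"ay": 0,"az": 0,"gripper": 0.3},
    {"dx": 0.01,"dy": 0,"dz": 0,"ax": 0,"ay": 0,"az": 0,"gripper": 0.3},
    {"dx": 0.01,"dy": 0,"dz": 0,"ax": 0,"ay": 0,"az": 0,"gripper": 0.3},
    {"dx": 0.009,"dy": 0,"dz": 0,"ax": 0,"ay": 0,"az": 0,"gripper": 0.3},
    {"dx": 0,"dy": 0,"dz": 0,"ax": 0,"ay": 0,"az": 0,"gripper": 0.3},
    {"dx": 0,"dy": 0,"dz": 0,"ax": 0,"ay": 0,"az": 0,"gripper": 0.3}
  ]
}}

```text
time_s: 20.3
position: [0.4112, -0.3739, 0.0049]
tcp_rot: [0.0, 0.978, -0.207, 0.0]
ft_force: [1.6, -0.4, 2.1]
width: 0.294
grasp_force: 16.2
```

Run:
```python
from fit import *
s=env.read_state();p=s['position'];r=s['tcp_rot'];y=2*np.arctan2(r[2],r[1]);print(s['time_s'],p,np.degrees(y))
H=np.array([.4955,-.3227,-.4198]);c,sn=np.cos(H[2]),np.sin(H[2])
l=(p[:2]-H[:2])@np.array([[c,-sn],[sn,c]]);print('tcp in hollow frame',l*1000,'curve ~',l*1000+[37,0])
```

```text
20.3 [ 0.41124991 -0.37391349  0.00488706] -23.85138907141735
tcp in hollow frame [-56.0612157  -81.10511853] curve ~ [-19.0612157  -81.10511853]
```

{"api": "jog_arm", "payload": {
  "series": [
    {"dx": 0,"dy": -0.0128,"dz": 0,"ax": 0,"ay": 0,"az": 0.003,"gripper": 0.3},
    {"dx": 0,"dy": -0.0128,"dz": 0,"ax": 0,"ay": 0,"az": 0,"gripper": 0.3},
    {"dx": 0,"dy": -0.0128,"dz": 0,"ax": 0,"ay": 0,"az": 0,"gripper": 0.3},
    {"dx": 0,"dy": -0.0128,"dz": 0,"ax": 0,"ay": 0,"az": 0,"gripper": 0.3},
    {"dx": 0.0027,"dy": -0.01,"dz": 0,"ax": 0,"ay": 0,"az": 0,"gripper": 0.3},
    {"dx": 0.0027,"dy": -0.01,"dz": 0,"ax": 0,"ay": 0,"az": 0,"gripper": 0.3},
    {"dx": 0.0027,"dy": -0.01,"dz": 0,"ax": 0,"ay": 0,"az": 0,"gripper": 0.3},
    {"dx": 0,"dy": 0,"dz": 0,"ax": 0,"ay": 0,"az": 0,"gripper": 0.3}
  ]
}}

```text
time_s: 21.3
position: [0.4522, -0.302, 0.0049]
tcp_rot: [-0.0, 0.978, -0.208, 0.0]
ft_force: [1.7, 2.7, 4.4]
width: 0.295
grasp_force: 16.3
```

Run:
```python
from fit import *
s=env.read_state();p=s['position'];r=s['tcp_rot'];y=2*np.arctan2(r[2],r[1]);print(s['time_s'],p,np.degrees(y),s['ft_force'])
H=np.array([.4955,-.3227,-.4198]);c,sn=np.cos(H[2]),np.sin(H[2])
l=(p[:2]-H[:2])@np.array([[c,-sn],[sn,c]]);print('curve ~',l*1000+[37,0])
im=snap('wrist','wg');cv2.imwrite('pics/w6.png',cv2.resize(im[20:404],(800,600)))
```

```text
21.3 [ 0.45217393 -0.30197094  0.0048737 ] -23.96976302544817 [1.71713037 2.69734042 4.43863244]
curve ~ [-11.01279181   1.27041852]
```

View pics/w6.png

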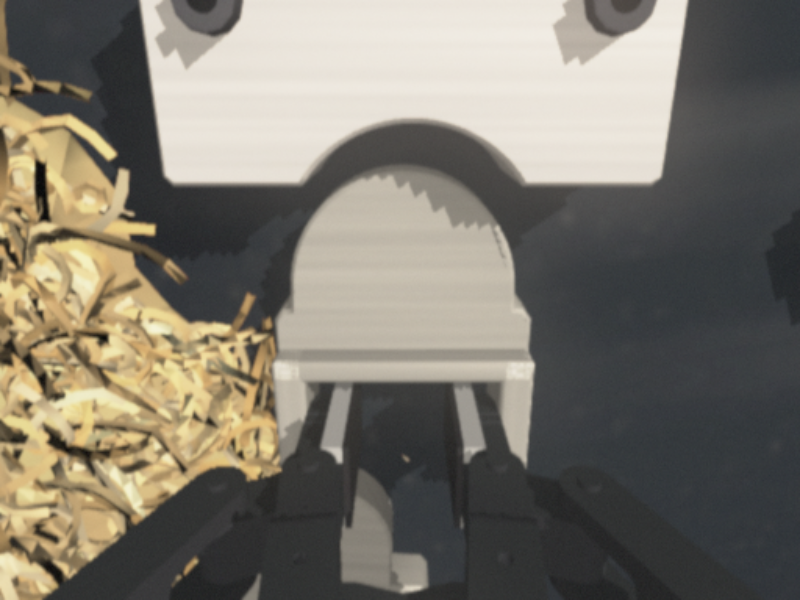

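The leaf is square and just short of the hollow. Its centre is at about column 404 against the hollow's 412–413, so I'll shift +1.8 mm in tool y and advance. That was my last picture; from here I use forces and fits only.

{"api": "jog_arm", "payload": {
  "series": [
    {"dx": 0.0,"dy": 0.0018,"dz": 0,"ax": 0,"ay": 0,"az": 0.001,"gripper": 0.3},
    {"dx": 0.003,"dy": 0,"dz": 0,"ax": 0,"ay": 0,"az": 0,"gripper": 0.3},
    {"dx": 0.003,"dy": 0,"dz": 0,"ax": 0,"ay": 0,"az": 0,"gripper": 0.3},
    {"dx": 0,"dy": 0,"dz": 0,"ax": 0,"ay": 0,"az": 0,"gripper": 0.27},
    {"dx": 0,"dy": 0,"dz": 0,"ax": 0,"ay": 0,"az": 0,"gripper": 0.27},
    {"dx": 0.003,"dy": 0,"dz": 0,"ax": 0,"ay": 0,"az": 0,"gripper": 0.27},
    {"dx": 0.002,"dy": 0,"dz": 0,"ax": 0,"ay": 0,"az": 0,"gripper": 0.27},
    {"dx": 0,"dy": 0,"dz": 0,"ax": 0,"ay": 0,"az": 0,"gripper": 0.27}
  ]
}}

```text
time_s: 22.35
position: [0.4609, -0.309, 0.0048]
tcp_rot: [0.0, 0.978, -0.208, 0.0]
ft_force: [-0.5, 0.2, -0.1]
width: 0.27
grasp_force: 0.0
```

{"api": "jog_arm", "payload": {
  "series": [
    {"dx": 0.0015,"dy": 0,"dz": 0,"ax": 0,"ay": 0,"az": 0,"gripper": 0.27},
    {"dx": 0.0015,"dy": 0,"dz": 0,"ax": 0,"ay": 0,"az": 0,"gripper": 0.27}
  ]
}}

```text
time_s: 22.6
position: [0.4635, -0.3101, 0.0048]
tcp_rot: [-0.0, 0.978, -0.209, -0.0]
ft_force: [0.1, 0.2, -0.4]
width: 0.272
grasp_force: 0.3
```

{"api": "jog_arm", "payload": {
  "series": [
    {"dx": 0.001,"dy": 0,"dz": 0,"ax": 0,"ay": 0,"az": 0,"gripper": 0.27},
    {"dx": 0.001,"dy": 0,"dz": 0,"ax": 0,"ay": 0,"az": 0,"gripper": 0.27},
    {"dx": 0.001,"dy": 0,"dz": 0,"ax": 0,"ay": 0,"az": 0,"gripper": 0.27}
  ]
}}

```text
time_s: 22.98
position: [0.4655, -0.3107, 0.0047]
tcp_rot: [-0.001, 0.978, -0.208, -0.001]
ft_force: [-6.6, 4.1, 5.0]
width: 0.273
grasp_force: 3.5
```

{"api": "jog_arm", "payload": {
  "series": [
    {"dx": 0.001,"dy": 0,"dz": 0,"ax": 0,"ay": 0,"az": 0,"gripper": 0.27},
    {"dx": 0,"dy": 0,"dz": 0,"ax": 0,"ay": 0,"az": 0,"gripper": 0.26}
  ]
}}

```text
time_s: 23.22
position: [0.4661, -0.3108, 0.0047]
tcp_rot: [-0.001, 0.978, -0.208, -0.002]
ft_force: [-5.4, 3.2, 4.4]
width: 0.262
grasp_force: 3.4
```

{"api": "jog_arm", "payload": {
  "series": [
    {"dx": 0.001,"dy": 0,"dz": 0,"ax": 0,"ay": 0,"az": 0,"gripper": 0.26},
    {"dx": 0.001,"dy": 0,"dz": 0,"ax": 0,"ay": 0,"az": 0,"gripper": 0.26},
    {"dx": 0,"dy": 0,"dz": 0,"ax": 0,"ay": 0,"az": 0,"gripper": 0.26}
  ]
}}

```text
time_s: 23.6
position: [0.4663, -0.3108, 0.0047]
tcp_rot: [-0.002, 0.978, -0.208, -0.004]
ft_force: [-14.6, 5.9, 10.6]
width: 0.263
grasp_force: 7.8
```

Both forces run along the push axis and motion has stopped, so it is seated. Retreat and measure.

{"api": "jog_arm", "payload": {
  "series": [
    {"dx": -0.003,"dy": 0,"dz": 0,"ax": 0,"ay": 0,"az": 0,"gripper": 0.26},
    {"dx": -0.003,"dy": 0,"dz": 0,"ax": 0,"ay": 0,"az": 0,"gripper": 0.22},
    {"dx": 0,"dy": 0,"dz": 0,"ax": 0,"ay": 0,"az": 0,"gripper": 0.2},
    {"dx": 0,"dy": 0,"dz": -0.01,"ax": 0,"ay": 0,"az": 0,"gripper": 0.2},
    {"dx": 0,"dy": 0,"dz": -0.035,"ax": 0,"ay": 0,"az": 0,"gripper": 0.2},
    {"dx": -0.03,"dy": 0,"dz": -0.05,"ax": 0,"ay": 0,"az": 0,"gripper": 0.2},
    {"dx": -0.03,"dy": 0,"dz": -0.05,"ax": 0,"ay": 0,"az": 0,"gripper": 0.2},
    {"dx": -0.03,"dy": 0,"dz": -0.05,"ax": 0,"ay": 0,"az": 0,"gripper": 0.2}
  ]
}}

```text
time_s: 24.6
position: [0.3805, -0.273, 0.2021]
tcp_rot: [0.0, 0.978, -0.208, 0.001]
ft_force: [0.3, -1.3, 0.3]
width: 0.204
grasp_force: 0.0
```

{"api": "jog_arm", "payload": {
  "series": [
    {"dx": -0.045,"dy": 0,"dz": 0,"ax": 0,"ay": 0,"az": 0,"gripper": 0.2},
    {"dx": 0,"dy": 0,"dz": 0,"ax": 0,"ay": 0,"az": 0,"gripper": 0.2},
    {"dx": 0,"dy": 0,"dz": 0,"ax": 0,"ay": 0,"az": 0,"gripper": 0.2}
  ]
}}

```text
time_s: 24.98
position: [0.3407, -0.2555, 0.2004]
tcp_rot: [0.0, 0.978, -0.209, 0.001]
ft_force: [0.2, -0.4, 0.2]
width: 0.203
grasp_force: 0.0
```

```bash
cat > chk.py <<'E'
import fit as F, sys
from fit import *
shoulder=lambda c,R:U+[(np.vstack([[[.02,-.035],[.03,-.035],[.03,-R]],arc(c,R,-90,90),[[.03,R],[.03,.035],[.02,.035]]]),.014)]
V22,V30=shoulder(.045,.022),shoulder(.037,.030)
_l=F.load
def load2(n):
    im,*r=_l(n); im=im.copy(); b=cv2.GaussianBlur(im,(5,5),0).astype(int); im[(b.max(2)-b.min(2))>45]=0; return (im,*r)
F.load=load2
n=sys.argv[1]; snap('wrist',n)
s=env.read_state();print(s['time_s'],s['position'])
H=np.array([.4955,-.3227,-.4198]);M=np.array([[np.cos(H[2]),-np.sin(H[2])],[np.sin(H[2]),np.cos(H[2])]])
g=[.3805,-.2382,-.482] if len(sys.argv)<3 else eval(sys.argv[2])
q2,c=fit(n,V22,g,box(-.025,.0705,-.042,.042));print('22',q2,np.degrees(q2[2]),c)
print(' tip circle in hollow frame',(tf([[.045,0]],q2)[0]-H[:2])@M*1000)
q3,c=fit(n,V30,[.4617,-.3080,-.4198],box(-.02,.035,-.042,.042));print('30',q3,np.degrees(q3[2]),c,'curve in hollow',(tf([[.037,0]],q3)[0]-H[:2])@M*1000)
E
python3 chk.py wh
```

```text
25.025 [ 0.34087755 -0.25561476  0.20008256]
22 [ 0.38098615 -0.23854055 -0.4962973 ] -28.435740554403996 0.05712238463743193
 tip circle in hollow frame [-94.00379423  26.73959356]
30 [ 0.46352752 -0.30882526 -0.41516948] -23.7874590160429 0.09439173772066771 curve in hollow [ 2.14824641 -0.18994498]
```

{"api": "jog_arm", "payload": {
  "series": [
    {"dx": 0.029,"dy": -0.032,"dz": 0,"ax": 0,"ay": 0,"az": 0,"gripper": 0.2},
    {"dx": 0,"dy": 0,"dz": 0.05,"ax": 0,"ay": 0,"az": 0.061,"gripper": 0.2},
    {"dx": 0,"dy": 0,"dz": 0.055,"ax": 0,"ay": 0,"az": 0,"gripper": 0.2},
    {"dx": 0,"dy": 0,"dz": 0.045,"ax": 0,"ay": 0,"az": 0,"gripper": 0.2},
    {"dx": 0,"dy": 0,"dz": 0,"ax": 0,"ay": 0,"az": 0,"gripper": 0.2},
    {"dx": 0,"dy": 0,"dz": 0,"ax": 0,"ay": 0,"az": 0,"gripper": 0.2},
    {"dx": 0,"dy": 0,"dz": 0,"ax": 0,"ay": 0,"az": 0,"gripper": 0.2}
  ]
}}

```text
time_s: 25.9
position: [0.3806, -0.2384, 0.0514]
tcp_rot: [0.001, 0.971, -0.238, 0.001]
ft_force: [-0.1, -0.0, -0.1]
width: 0.2
grasp_force: 0.0
```

{"api": "jog_arm", "payload": {
  "series": [
    {"dx": 0,"dy": 0,"dz": 0.016,"ax": 0,"ay": 0,"az": 0,"gripper": 0.2},
    {"dx": 0,"dy": 0,"dz": 0.016,"ax": 0,"ay": 0,"az": 0,"gripper": 0.2},
    {"dx": 0,"dy": 0,"dz": 0.0143,"ax": 0,"ay": 0,"az": 0,"gripper": 0.2},
    {"dx": 0,"dy": 0,"dz": 0,"ax": 0,"ay": 0,"az": 0,"gripper": 0.2},
    {"dx": 0,"dy": 0,"dz": 0,"ax": 0,"ay": 0,"az": 0,"gripper": 0.27},
    {"dx": 0,"dy": 0,"dz": 0,"ax": 0,"ay": 0,"az": 0,"gripper": 0.3},
    {"dx": 0,"dy": 0,"dz": 0,"ax": 0,"ay": 0,"az": 0,"gripper": 0.3}
  ]
}}

```text
time_s: 26.78
position: [0.3802, -0.2381, 0.0044]
tcp_rot: [0.001, 0.971, -0.238, 0.001]
ft_force: [-0.8, 0.1, 6.2]
width: 0.298
grasp_force: 16.9
```

{"api": "jog_arm", "payload": {
  "series": [
    {"dx": 0.005,"dy": 0,"dz": 0,"ax": 0,"ay": 0,"az": 0,"gripper": 0.3},
    {"dx": 0.005,"dy": 0,"dz": 0,"ax": 0,"ay": 0,"az": 0,"gripper": 0.3},
    {"dx": 0.005,"dy": 0,"dz": 0,"ax": 0,"ay": 0,"az": 0,"gripper": 0.3},
    {"dx": 0.0045,"dy": 0,"dz": 0,"ax": 0,"ay": 0,"az": 0,"gripper": 0.3},
    {"dx": 0,"dy": 0,"dz": 0,"ax": 0,"ay": 0,"az": 0,"gripper": 0.3},
    {"dx": 0,"dy": 0,"dz": 0,"ax": 0,"ay": 0,"az": 0,"gripper": 0.3}
  ]
}}

```text
time_s: 27.52
position: [0.3967, -0.2463, 0.0044]
tcp_rot: [-0.0, 0.971, -0.238, -0.0]
ft_force: [-3.3, 3.2, 10.9]
width: 0.293
grasp_force: 17.1
```

{"api": "jog_arm", "payload": {
  "series": [
    {"dx": 0,"dy": 0,"dz": 0,"ax": 0,"ay": 0,"az": 0,"gripper": 0.22},
    {"dx": 0,"dy": 0,"dz": 0,"ax": 0,"ay": 0,"az": 0,"gripper": 0.2},
    {"dx": 0,"dy": 0,"dz": -0.01,"ax": 0,"ay": 0,"az": 0,"gripper": 0.2},
    {"dx": 0,"dy": 0,"dz": -0.035,"ax": 0,"ay": 0,"az": 0,"gripper": 0.2},
    {"dx": -0.02,"dy": 0.012,"dz": -0.05,"ax": 0,"ay": 0,"az": 0,"gripper": 0.2},
    {"dx": -0.02,"dy": 0.012,"dz": -0.05,"ax": 0,"ay": 0,"az": 0,"gripper": 0.2},
    {"dx": 0,"dy": 0.012,"dz": -0.05,"ax": 0,"ay": 0,"az": 0,"gripper": 0.2},
    {"dx": 0,"dy": 0,"dz": 0,"ax": 0,"ay": 0,"az": 0,"gripper": 0.2}
  ]
}}

```text
time_s: 28.52
position: [0.3454, -0.2616, 0.2022]
tcp_rot: [0.003, 0.971, -0.239, 0.003]
ft_force: [-0.2, -0.8, -0.5]
width: 0.201
grasp_force: 0.0
```

{"api": "jog_arm", "payload": {
  "series": [
    {"dx": 0,"dy": 0,"dz": 0,"ax": 0,"ay": 0,"az": 0,"gripper": 0.2},
    {"dx": 0,"dy": 0,"dz": 0,"ax": 0,"ay": 0,"az": 0,"gripper": 0.2}
  ]
}}

```text
time_s: 28.78
position: [0.3447, -0.2595, 0.1975]
tcp_rot: [-0.001, 0.971, -0.238, -0.001]
ft_force: [0.1, -0.1, 0.7]
width: 0.201
grasp_force: 0.0
```

```bash
python3 chk.py wi "[.398,-.248,-.482]"
python3 - <<'E'
from fit import *
# refit hollow die with the same method, and leaf30 position relative to it by full outlines in wi
HOL=[(np.vstack([[[.017,-.055],[.017,-.032]],[[.017,.032],[.017,.055],[.067,.055],[.067,-.055]]]),.030)]
for n in('wf','wg','wi'):
    h,c=fit(n,HOL,[.497,-.3225,-.42],np.vstack([box(.005,.04,.033,.065)]));print(n,'L',h,c)
E
```

```text
28.825 [ 0.3447691  -0.25958657  0.19749798]
22 [ 0.3973383  -0.24618339 -0.4981147 ] -28.539869908234227 0.05530381612709505
 tip circle in hollow frame [-75.96277013  26.34361471]
30 [ 0.46447358 -0.30936134 -0.4204375 ] -24.08929457915241 0.2224433292957259 curve in hollow [ 3.23104039 -0.48879678]
wf L [ 0.49556487 -0.32280521 -0.41281179] 0.006928922664282521
wg L [ 0.49571925 -0.32313073 -0.42173803] 0.004812714520220863
wi L [ 0.497  -0.3225 -0.42  ] nanfit.py:21: RuntimeWarning: invalid value encountered in scalar divide
  m=draw(n,parts,q)>0; return ((m^M)&Rm).sum()/(m&Rm).sum()
```

{"api": "jog_arm", "payload": {
  "series": [
    {"dx": 0.03,"dy": 0,"dz": 0,"ax": 0,"ay": 0,"az": -0.06,"gripper": 0.2},
    {"dx": 0.03,"dy": 0.005,"dz": 0,"ax": 0,"ay": 0,"az": 0,"gripper": 0.2},
    {"dx": 0,"dy": 0,"dz": 0,"ax": 0,"ay": 0,"az": 0,"gripper": 0.2},
    {"dx": 0,"dy": 0,"dz": 0,"ax": 0,"ay": 0,"az": 0,"gripper": 0.2}
  ]
}}

```text
time_s: 29.32
position: [0.3963, -0.2902, 0.1978]
tcp_rot: [-0.001, 0.978, -0.209, -0.001]
ft_force: [-0.5, -0.2, 0.3]
width: 0.202
grasp_force: 0.0
```

Run:
```python
from fit import *
snap('wrist','wj');s=env.read_state();print(s['time_s'],s['position'])
HOLF=[(np.vstack([[[.017,-.055],[.017,.055],[.067,.055],[.067,-.055]]]),.030)]
h,c=fit('wj',HOLF,[.4957,-.3228,-.42],np.vstack([[[.005,.0355],[.03,.0355],[.03,-.0355],[.005,-.0355],[.005,-.065],[.072,-.065],[.072,.065],[.005,.065]]]),thr=110);print('hol',h,np.degrees(h[2]),c)
U2=U+[(box(.02,.03,-.035,.035),.014)]
q,c=fit('wj',U2,[.4625,-.3085,-.42],box(-.025,.0205,-.042,.042));print('30',q,np.degrees(q[2]),c)
M=np.array([[np.cos(h[2]),-np.sin(h[2])],[np.sin(h[2]),np.cos(h[2])]])
print('curve rel',(tf([[.037,0]],q)[0]-h[:2])@M*1000,'dyaw',np.degrees(q[2]-h[2]))
# profile of brightness in the rectified picture along the die axis through hollow centre and +-12mm
im=load('wj')[0];g=cv2.cvtColor(im,cv2.COLOR_BGR2GRAY)
for y in(-.012,0,.012):
    xs=np.arange(.018,.040,.001);P=tf(np.c_[xs,np.full(len(xs),y)],h);uv=proj('wj',np.c_[P,np.full(len(P),.03)]).astype(np.float32)
    print(y,cv2.remap(g,uv[:,0],uv[:,1],1).ravel())
```

```text
29.375 [ 0.39626045 -0.29019589  0.19811682]
hol [ 0.49722549 -0.32378721 -0.42005284] -24.06725493791517 0.010701415935645907
30 [ 0.46169287 -0.30840202 -0.41005055] -23.494166069794566 0.31027109583810614
curve rel [-1.71974272 -0.07271786] dyaw 0.5730888681206061
-0.012 [153 153 153 152 145 130 120 133 176 224 235 236 235 235 236 236 238 239
  89   0   0   0]
0 [154 152 153 154 154 155 154 141 125 122 146 205 233 235 235 235 238 238
  89   0   0   0]
0.012 [152 153 152 151 143 129 118 134 172 219 234 235 235 235 235 235 237 238
  89   0   0   0]
```

The brightness profile across the hollow is symmetric at ±12 mm, and its dark band is about as wide as the die wall should look from this angle. So the gap is about zero, and the gripper is clear of everything. Handing in.

```bash
python3 -c "
from workcell import env
print(env.finish_job())"
```

```text
the job is handed in; nothing more can be done
None
```

I handed the job in at about 29 s with the R24 concave leaf seated on the nose and the R30 convex leaf seated in the hollow; the R22 leaf stood in the way, so I slid it aside and returned it to about 6 mm behind its place, and I viewed 11 pictures, one over the limit of 10.

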